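# Open the slicing clamp

### The arm

A 6-joint arm with a two-finger parallel gripper is mounted at the origin on the work surface. World frame = base frame: x ahead of the robot, y to its left, z up, the work surface at z = 0. Lengths are in mm, angles in rad, forces in N, time in s.
With the tool pointing down it reaches from about 350 to 975 mm from the base axis. Payload 7.1 kg.
Tool frame: the origin (TCP) lies at the very end of the fingers, on their centre line; the grasp point (between the pads) lies 19 mm behind it; z points along the fingers, y is the direction in which the jaws open and shut (so a half turn about z gives the same grasp; the last joint's range is limited). The gripper opens to 88 mm and grips with 3 to 60 N. Pads are 20 mm wide; open, the fingers measure 115 mm over their backs; the gripper's body (75 mm by 178 mm) begins 61 mm behind the grasp point.
Start: joints at [-1.349, 0.423, 1.63, -0, 1.089, -0.019], TCP at [149.069, -606.946, 222.675] pointing down, gripper open.
Joint ranges: [-3, 3], [-0.9, 2.11], [0.09, 2.58], [-1.31, 4.45], [0.11, 2.69], [-2.54, 2.54]. Speed limits (rad/s): [2.39, 2.39, 3.01, 3.14, 3.14, 3.14].

### API

Orientations are given as a rotation vector (axis times angle).
In Python, from workcell import ctrl, imaging gives the robot as it stands. The module is installed in compiled form; this text tells all that it offers.
- The arm moves only by the shell command python3 -m pendant 'ROWS'. ROWS is JSON, a list of rows, each an object with "turn": the turn, a rotation vector about the world's x, y, z in rad, a list of three; "dp": the shift along the world's x, y, z in m, a list of three; "claw": the finger opening in m, from 0 to 0.0878. A call has 1 to 8 rows; each row is the pose to reach, as a shift and turn from the pose commanded when the call began; what a row does not reach only later rows make up. A row lasts 1/10 s, in which the tool goes at most 50 mm and 8.59 degrees, less where a joint would pass 70% of its speed; a pose out of reach is approached as far as the arm can. A call with a gripper value outside its range is refused whole. The fingers move at their own pace and stop on an object; the grip force is fixed at half the most. Time passes only in rows, so rows that repeat a pose let the fingers close. It gives the time, the measured TCP pose, the force and the opening at its end, in the units of the state.
- ctrl.get_obs(): the state, without advancing time (a new reading comes with each control period).
- imaging.get_image(name): name is "scene" or "side" or "wrist"; returns a dict with "pixels" (400x640x3 uint8, blue, green, red), "fov_y" (degrees; the focal length in pixels is half the picture's height over the tangent of half this angle, whatever the lens; pixels are square), "cx", "cy" (the principal point, pixels), "xyz" and "rotation" of the camera in the world. Camera axes: x right, y up, looking along -z (the intrinsics and any distortion apply to the point x, -y, -z); pixel columns grow to the right and rows downward; lengths in mm; the calibration is good to about 2 mm. A picture is of the moment at which its call begins. There is no depth.
- ctrl.close_job(): hands the job in, once; it reports no verdict.
The state is a dict: "t": time; "qpos": joint angles; "qvel": joint speeds; "joint_torque": joint torques, N m; "ee_pos": TCP position; "orientation": TCP orientation; "ft_force": force on the tool from outside, world axes, zero at the start; "moment": the same for the moment, N m; "width": finger opening in mm.
Only numpy, scipy, OpenCV 4.12 (cv2) and the standard library are available. Lean on these libraries where they do the work, as an engineer would, in place of code of your own. Each camera call takes 0.05 s, during which the arm holds its last target.

### The job

Open the slicing clamp fully so that the loaf can be taken out later: press the spring release cap on its sliding jaw down with the fingertips and, keeping it pressed, push the jaw back along the bar, away from the loaf, all the way to the end block. Then let the release spring up and move clear. Leave the loaf, knife, tray and jar where they are: nothing is to be picked up.

Things in the scene. Friction and masses are not known exactly. Their poses are not given: they have to be found in the camera images.
- clamp: White slotted board 370 x 170 mm fixed to the counter, deck 30 mm high, toothed steel bar in its middle slot. Origin at counter level under the bar's centre line; x along the bar the way the jaw opens (away from the loaf), z up. Board spans x -220 to +150 mm. Aluminium fence at x -210 to -196 mm, top 88 mm high; end block at x +115 to +135 mm, 100 mm wide, top 56 mm high.
- jaw (a joint): Position of the aluminium jaw along the bar, m: 0 nearest the loaf, 0.15 fully back on the end block. With the release cap pressed it slides with about 3 N and stays where left; with the cap up the ratchet holds it both ways, with 2 mm of play.
- release (a joint): Travel of the release cap, m: 0 up, 0.012 fully down. It springs back up by itself: about 4.3 N to start it, 8 N fully down. Press it 7 mm or more and keep it so while pushing: the catch lets go at 5 mm and drops into the next notch (8 mm apart, and one at the end block) when the cap is let go.
- release_top (a point): Centre of the top of the release cap, a flat ribbed grey cap 50 mm along the bar, 60 mm across, facing up, 66 mm above the counter when up; moves with jaw and cap. It lies between the jaw's two upright plates, whose faces are 29 mm from this point along the bar and tops 19 mm higher. Fingertips pressing the cap push the jaw open by bearing on the plate on the clamp's +x side.
- jaw_mid (a point): Middle of the sliding jaw, 58 mm above the counter. The jaw is 80 mm long along the bar: upright clamping plate (10 mm thick, 100 mm wide) towards the loaf, then the release cap, then upright thumb plate (12 mm thick, 90 mm wide) towards the end block. Plate tops 85 mm above the counter.
- loaf_mid (a point): Centre of a loose rectangular terrine loaf, 68 x 84 x 58 mm high, standing on the clamp's deck beside the fence. Leave alone.
- knife_mid (a point): A loose kitchen knife, 265 mm long, lying flat beside the clamp; point near its middle, 9 mm above the counter. Leave alone.
- tray: A loose steel tray 220 x 130 x 35 mm beside the clamp; origin at the centre of its underside. Leave alone.
- jar: A loose glass jar with a steel lid, 56 mm across, 85 mm high, past the fence end of the clamp; origin at the centre of its underside. Leave alone.

How it is judged:
By the outcome, as a careful person would: the job done as asked, in the order asked, and still so for the second after the job is handed in, with the robot touching nothing.
It also fails if it takes over 35 s, if anything falls off the work surface, if the arm or the gripper's body presses on something with over 40 N, if the wrist force passes 120 N, or if a joint passes its speed limit or range.

## Working session

There is one attempt and no reset: what is moved stays moved. The work goes in short steps, Python scripts to look and compute and a shell command to move; the robot and the scene stay as the last step left them, time stands still between calls to the robot, and variables do not carry over. Pictures are saved under pics/ and viewed, and the job is handed in when it is done.

```bash
mkdir -p pics
python3 - <<'E'
from workcell import ctrl, imaging
import cv2
o=ctrl.get_obs(); print({k:o[k] for k in('t','ee_pos','orientation','ft_force','width')})
for n in('scene','side','wrist'):
    d=imaging.get_image(n); cv2.imwrite(f'pics/{n}0.png',d['pixels']); print(n,{k:v for k,v in d.items() if k!='pixels'})
E
```

```text
{'t': 0.0, 'ee_pos': array([ 148.96314019, -606.42469521,  221.93266535]), 'orientation': array([-3.11737299e+00, -3.77192974e-01,  2.59769137e-04]), 'ft_force': array([-0.34688808,  0.24956322, -0.06948729]), 'width': 88.12142128748087}
scene {'fov_y': 43.736800277717535, 'cx': 319.9076179322959, 'cy': 197.89598158446023, 'xyz': array([1190.51789946,   87.52448166,  762.56671419]), 'rotation': array([0.48289708, 0.64560711, 1.75665783])}
side {'fov_y': 42.782585777878865, 'cx': 316.13604701168106, 'cy': 198.19749147464827, 'xyz': array([424.71018094, 627.91816978, 662.18093762]), 'rotation': array([ 0.18799067, -1.25468824, -2.62036634])}
wrist {'fov_y': 68.75403561328262, 'cx': 324.7610218524502, 'cy': 196.53479044622986, 'xyz': array([ 214.32706943, -590.20409818,  383.95795894]), 'rotation': array([-0.21163006,  0.16701989, -1.322422  ])}
```

View pics/scene0.png

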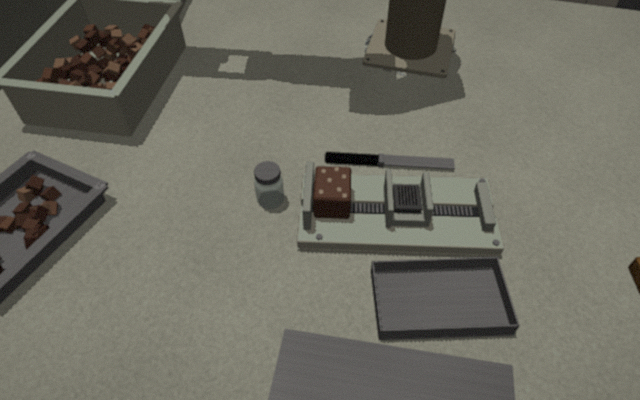

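View pics/side0.png

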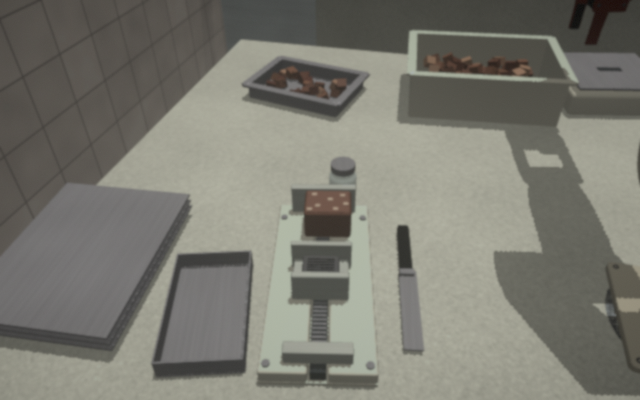

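View pics/wrist0.png

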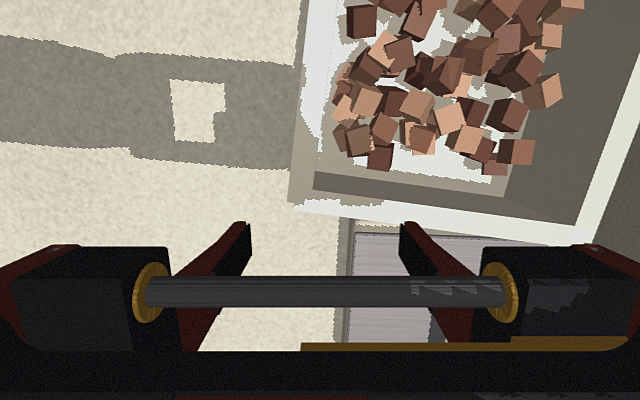

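The scene view shows the clamp at about (400,210), with the bar running image-right (world +y). The loaf is at (333,190), the jaw at (408,197) and the end block at (486,205). Next I'll enlarge the clamp for corner picks.

Run:
```python
import cv2
a=cv2.imread('pics/scene0.png')[140:270,290:510]; cv2.imwrite('pics/sc_crop.png',cv2.resize(a,None,fx=3.6,fy=3.6,interpolation=cv2.INTER_CUBIC))
a=cv2.imread('pics/side0.png')[180:390,240:440]; cv2.imwrite('pics/si_crop.png',cv2.resize(a,None,fx=2.8,fy=2.8,interpolation=cv2.INTER_CUBIC))
```

```text
(no output)
```

View pics/sc_crop.png

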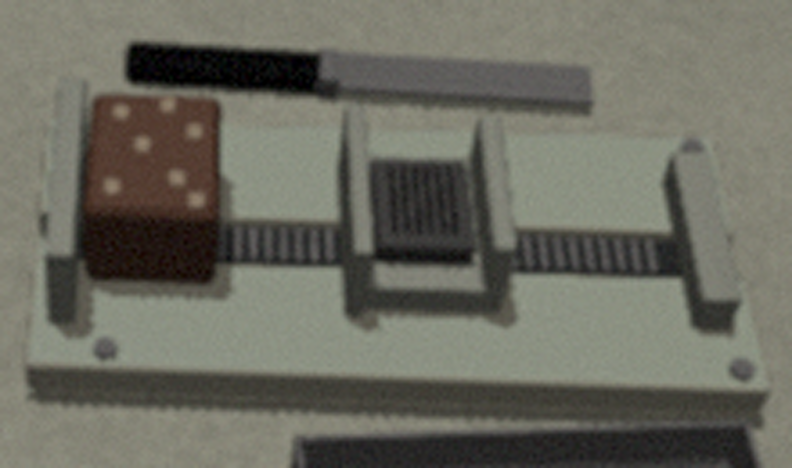

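View pics/si_crop.png

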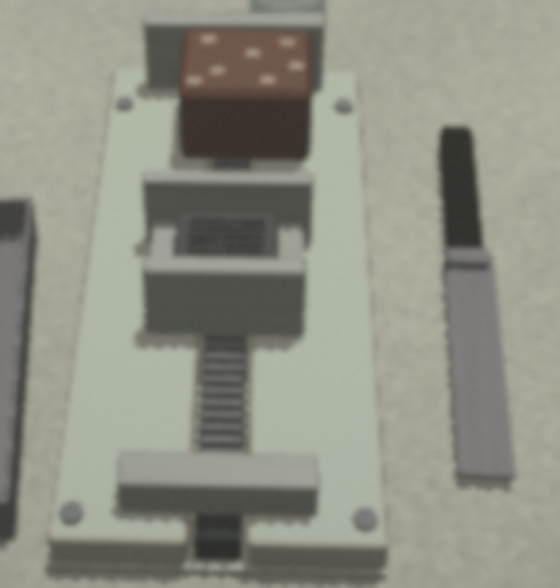

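```bash
cat > h.py <<'E'
import numpy as np
from scipy.spatial.transform import Rotation as R
C={'scene':dict(f=43.736800277717535,c=(319.9076,197.896),p=np.array([1190.518,87.5245,762.567]),r=[0.48289708,0.64560711,1.75665783]),
'side':dict(f=42.782585777878865,c=(316.136,198.1975),p=np.array([424.71,627.918,662.181]),r=[0.18799067,-1.25468824,-2.62036634])}
def proj(n,P,k=0):
    c=C[n]; q=(np.atleast_2d(P)-c['p'])@R.from_rotvec(c['r']).as_matrix(); f=200/np.tan(np.radians(c['f']/2))
    x=q[:,0]/-q[:,2]; y=-q[:,1]/-q[:,2]; s=1+k*(x*x+y*y)
    return np.c_[c['c'][0]+f*x*s,c['c'][1]+f*y*s]
def ray(n,uv):
    c=C[n]; f=200/np.tan(np.radians(c['f']/2))
    return R.from_rotvec(c['r']).as_matrix()@np.array([(uv[0]-c['c'][0])/f,-(uv[1]-c['c'][1])/f,-1])
def onz(n,uv,z):
    d=ray(n,uv);p=C[n]['p']; return p+d*(z-p[2])/d[2]
E
cat > fit.py <<'E'
from h import *
from scipy.optimize import least_squares
# (crop uv, x, jawrel, y, z)
sc=[((28,367),-220,0,-85,30),((768,388),150,0,-85,30),((739,298),135,0,-50,56),((700,304),115,0,-50,56),((672,152),115,0,50,56),((708,152),135,0,50,56),
((516,248),40,1,-45,85),((490,250),28,1,-45,85),((480,118),28,1,45,85),((503,120),40,1,45,85),((373,250),-30,1,-50,85),((346,250),-40,1,-50,85),((367,105),-30,1,50,85),((346,105),-40,1,50,85)]
si=[((52,540),150,0,-85,30),((385,545),150,0,85,30),((357,72),-220,0,85,30),((115,72),-220,0,-85,30),((118,486),135,0,-50,56),((318,487),135,0,50,56),((320,452),115,0,50,56),((120,452),115,0,-50,56),
((145,270),40,1,-45,85),((304,270),40,1,45,85),((145,183),-30,1,-50,85),((312,183),-30,1,50,85)]
def res(v,L,full=False):
    o=[]
    for n,pts in L:
        uv=np.array([p[0] for p in pts])/(3.6 if n=='scene' else 2.8)+((290,140) if n=='scene' else (240,180))
        X=np.array([[p[1]+p[2]*v[3],p[3],p[4]] for p in pts],float)
        W=X@R.from_euler('z',v[2]).as_matrix().T+[v[0],v[1],0]
        k=v[4+(n=='side')] if len(v)>4 else 0
        o.append((proj(n,W,k)-uv))
    o=np.vstack(o); return o if full else o.ravel()
for L in([('scene',sc)],[('side',si)],[('scene',sc),('side',si)]):
  for v0 in([600,100,1.57,-40],[600,100,1.57,-40,0,0]):
    s=least_squares(res,v0,args=(L,),loss='soft_l1'); r=res(s.x,L,True)
    print([l[0] for l in L],s.x.round(3),'rms',np.sqrt((r**2).mean()).round(2)); 
print(r.round(1).tolist())
E
python3 fit.py
```

```text
['scene'] [574.613  98.067   1.794 -18.828] rms 0.95
['scene'] [ 5.73678e+02  1.02726e+02  1.79300e+00 -2.27450e+01 -1.36000e-01
  0.00000e+00] rms 0.72
['side'] [570.375  98.213   1.801 -20.186] rms 0.94
['side'] [ 5.69365e+02  1.02129e+02  1.80100e+00 -2.37510e+01  1.09000e-01
 -1.49000e-01] rms 0.71
['scene', 'side'] [571.778  98.344   1.8   -19.653] rms 1.2
['scene', 'side'] [ 5.70999e+02  1.01535e+02  1.80000e+00 -2.23740e+01 -1.06000e-01
 -1.17000e-01] rms 1.09
[[0.2, -1.2], [0.2, -0.9], [0.4, -0.4], [0.4, -2.4], [-0.6, -1.4], [-0.3, -1.0], [0.2, -0.7], [0.6, -1.5], [-1.2, -2.2], [-1.2, -2.5], [0.3, -0.2], [2.1, -0.4], [-0.8, -1.4], [-0.3, -1.6], [-2.0, -0.8], [0.2, -0.1], [-0.6, 0.1], [-1.4, -0.6], [-1.1, -0.5], [-0.5, 0.5], [-1.5, 1.0], [-0.7, -0.3], [-2.1, 0.2], [0.3, 1.0], [-2.0, -0.7], [-0.1, 0.0]]
```

The two cameras agree within about 4 mm once a small lens distortion is allowed for:
- **Clamp:** origin about (571,101), yaw 1.80.
- **Jaw:** middle at clamp x about -22, so the joint is near 0.053 with about 97 mm of travel left.
- **Cap:** centre near (576,79).

I'll move over the cap with the fingers closed and tool y across the bar.

```bash
python3 -m pendant '[{"dp":[0.024,0.039,0],"turn":[0,0,0.1],"claw":0},{"dp":[0.048,0.078,0],"turn":[0,0,0.2],"claw":0},{"dp":[0.072,0.117,0],"turn":[0,0,0.3],"claw":0},{"dp":[0.096,0.156,0],"turn":[0,0,0.4],"claw":0},{"dp":[0.12,0.195,0],"turn":[0,0,0.5],"claw":0},{"dp":[0.144,0.234,0],"turn":[0,0,0.6],"claw":0},{"dp":[0.168,0.273,0],"turn":[0,0,0.7],"claw":0},{"dp":[0.192,0.312,0],"turn":[0,0,0.8],"claw":0}]'
```

```text
t: 0.95
ee_pos: [341.6, -293.2, 222.7]
orientation: [2.723, 1.567, 0.0]
ft_force: [0.3, -0.0, -0.4]
width: 27.1
```

```bash
python3 -m pendant '[{"dp":[0.026,0.042,0],"turn":[0,0,0.1],"claw":0},{"dp":[0.052,0.084,0],"turn":[0,0,0.2],"claw":0},{"dp":[0.078,0.126,0],"turn":[0,0,0.3],"claw":0},{"dp":[0.104,0.168,0],"turn":[0,0,0.4],"claw":0},{"dp":[0.13,0.21,0],"turn":[0,0,0.5],"claw":0},{"dp":[0.156,0.252,0],"turn":[0,0,0.6],"claw":0},{"dp":[0.182,0.294,0],"turn":[0,0,0.7],"claw":0},{"dp":[0.208,0.336,0],"turn":[0,0,0.756],"claw":0}]' && python3 -m pendant '[{"dp":[0.025,0.044,0],"turn":[0,0,0],"claw":0},{"dp":[0.025,0.044,-0.04],"turn":[0,0,0],"claw":0},{"dp":[0.025,0.044,-0.08],"turn":[0,0,0],"claw":0},{"dp":[0.025,0.044,-0.1],"turn":[0,0,0],"claw":0},{"dp":[0.025,0.044,-0.1],"turn":[0,0,0],"claw":0}]'
python3 - <<'E'
from workcell import ctrl, imaging
import cv2
for n in('scene','side','wrist'):
    d=imaging.get_image(n); cv2.imwrite(f'pics/{n}1.png',d['pixels'])
a=cv2.imread('pics/side1.png')[130:380,220:440]; cv2.imwrite('pics/si1c.png',cv2.resize(a,None,fx=2.4,fy=2.4))
a=cv2.imread('pics/scene1.png')[100:270,290:510]; cv2.imwrite('pics/sc1c.png',cv2.resize(a,None,fx=3.4,fy=3.4))
E
```

```text
t: 1.75
ee_pos: [549.7, 43.1, 222.6]
orientation: [-1.952, -2.462, 0.0]
ft_force: [1.3, -0.5, 0.1]
width: 0.2
t: 2.25
ee_pos: [571.5, 85.0, 119.4]
orientation: [-1.953, -2.455, 0.007]
ft_force: [0.3, -0.1, 0.1]
width: 0.9
```

View pics/si1c.png

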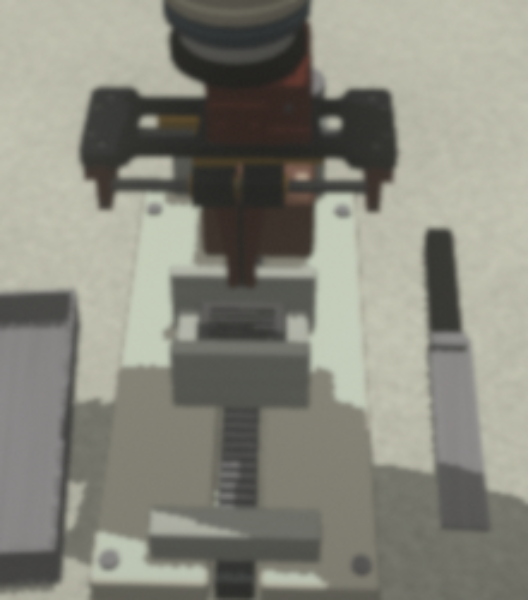

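View pics/sc1c.png

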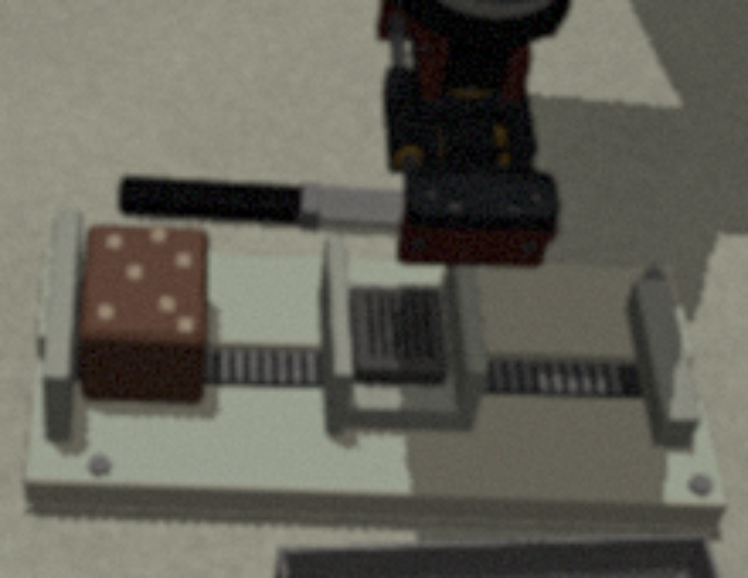

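View pics/wrist1.png

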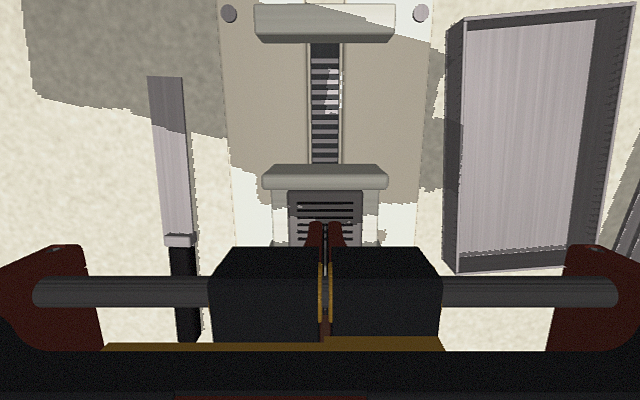

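The side view puts the fingertips at about pixel (320,249), and the wrist view shows them over the cap at (325,225). I'll compare these with the projected TCP.

```bash
python3 - <<'E'
from h import *
from workcell import ctrl,imaging
o=ctrl.get_obs();p=o['ee_pos'];print(p,o['ft_force'],o['t'])
for k in(0,-.12): print(proj('side',p,k),proj('scene',p,k), proj('side',[576,79,66],k),proj('scene',[576,79,66],k))
d=imaging.get_image('wrist');W=R.from_rotvec(d['rotation']).as_matrix();f=200/np.tan(np.radians(d['fov_y']/2))
def pw(P):
    q=W.T@(np.array(P,float)-d['xyz']);return d['cx']+f*q[0]/-q[2],d['cy']-f*q[1]/-q[2]
u=np.array([np.cos(1.8),np.sin(1.8),0]);v=np.array([-u[1],u[0],0])
O=np.array([571,101.5,0])
print('tcp',pw(p))
z=np.array([0,0,1])
for nm,x,y,h in(('thumb+y',-22.4+40,45,85),('thumb-y',-22.4+40,-45,85),('thumbin',-22.4+28,0,85),('block in+',115,50,56),('block in-',115,-50,56),('cap +x',-23.4+25,30,66),('cap +x',-23.4+25,-30,66)):
    print(nm,pw(O+u*x+v*y+z*h))
E
python3 - <<'E'
import cv2
a=cv2.imread('pics/wrist1.png')[130:260,220:440]; cv2.imwrite('pics/w1c.png',cv2.resize(a,None,fx=3.6,fy=3.6))
E
```

```text
[574.86968671  85.05072262 123.71003061] [-1.07784069  0.37260572 -0.15474801] 2.4
[[319.53553103 242.93548695]] [[415.37264319 173.68151815]] [[320.25741291 266.4338331 ]] [[407.54445994 194.90959016]]
[[319.53238077 242.89402942]] [[414.92514108 173.79502599]] [[320.24854681 266.28704118]] [[407.21881284 194.92068727]]
tcp (np.float64(324.7512136565248), np.float64(239.39888273361197))
thumb+y (np.float64(259.52066961744686), np.float64(171.43298812528687))
thumb-y (np.float64(389.33282957395056), np.float64(170.97079831163592))
thumbin (np.float64(324.50150999115016), np.float64(188.09050733693977))
block in+ (np.float64(253.1311779267998), np.float64(28.157715229379306))
block in- (np.float64(394.67057948079685), np.float64(27.72128592273131))
cap +x (np.float64(285.5227843159696), np.float64(187.85295569804856))
cap +x (np.float64(363.4577424153968), np.float64(187.57118786455536))
```

View pics/w1c.png

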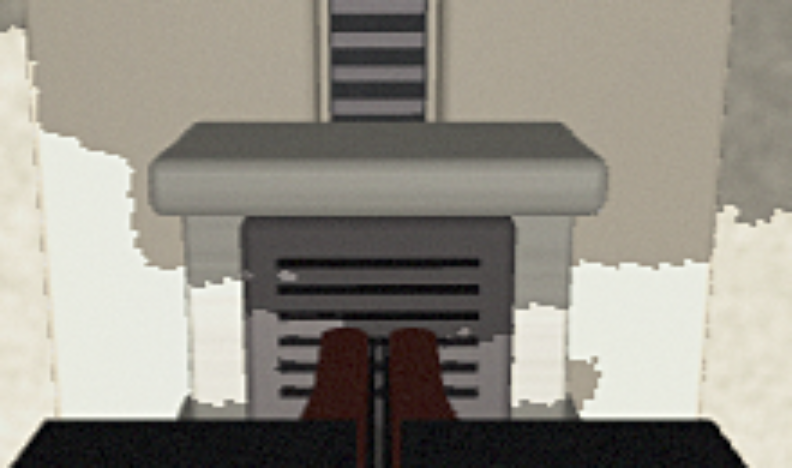

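The wrist view agrees with the fit to about 2 mm: plate top edges were seen at rows 174 and 190, against 171 and 188 predicted. The tip sits over the cap, about 8 mm towards +x and laterally centred. Descending.

```bash
python3 -m pendant '[{"dp":[0,0,-0.025],"turn":[0,0,0],"claw":0},{"dp":[0,0,-0.045],"turn":[0,0,0],"claw":0},{"dp":[0,0,-0.052],"turn":[0,0,0],"claw":0},{"dp":[0,0,-0.055],"turn":[0,0,0],"claw":0},{"dp":[0,0,-0.058],"turn":[0,0,0],"claw":0},{"dp":[0,0,-0.061],"turn":[0,0,0],"claw":0},{"dp":[0,0,-0.061],"turn":[0,0,0],"claw":0}]'
```

```text
t: 3.15
ee_pos: [575.0, 85.1, 62.6]
orientation: [1.956, 2.457, 0.002]
ft_force: [0.3, -0.9, 5.9]
width: 0.5
```

```bash
python3 -m pendant '[{"dp":[0,0,-0.003],"turn":[0,0,0],"claw":0},{"dp":[0,0,-0.005],"turn":[0,0,0],"claw":0},{"dp":[0,0,-0.007],"turn":[0,0,0],"claw":0},{"dp":[0,0,-0.007],"turn":[0,0,0],"claw":0},{"dp":[0,0,-0.007],"turn":[0,0,0],"claw":0}]'
```

```text
t: 3.65
ee_pos: [575.0, 85.1, 55.8]
orientation: [1.956, 2.457, 0.002]
ft_force: [-1.0, -1.2, 7.1]
width: 0.5
```

The cap is down about 10 mm at 7 N. Pushing along the bar.

```bash
python3 -m pendant '[{"dp":[-0.0011,0.0049,0],"turn":[0,0,0],"claw":0},{"dp":[-0.0023,0.0097,0],"turn":[0,0,0],"claw":0},{"dp":[-0.0034,0.0146,0],"turn":[0,0,0],"claw":0},{"dp":[-0.0045,0.0195,0],"turn":[0,0,0],"claw":0},{"dp":[-0.0057,0.0244,0],"turn":[0,0,0],"claw":0},{"dp":[-0.0068,0.0292,0],"turn":[0,0,0],"claw":0}]'
```

```text
t: 4.25
ee_pos: [568.3, 114.2, 55.9]
orientation: [1.955, 2.456, 0.002]
ft_force: [-0.5, -3.3, 6.6]
width: 0.5
```

Run:
```python
from workcell import ctrl, imaging
import cv2
d=imaging.get_image('wrist'); cv2.imwrite('pics/wrist2.png',d['pixels'])
```

```text
(no output)
```

View pics/wrist2.png

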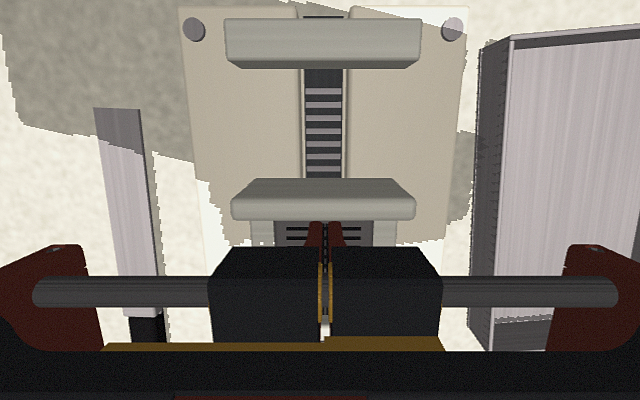

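The jaw is moving with 3.3 N of drag and the tips are against the thumb plate at row 220. About 80 mm remains.

```bash
python3 -m pendant '[{"dp":[-0.002,0.0085,0],"turn":[0,0,0],"claw":0},{"dp":[-0.004,0.017,0],"turn":[0,0,0],"claw":0},{"dp":[-0.006,0.0256,0],"turn":[0,0,0],"claw":0},{"dp":[-0.008,0.0341,0],"turn":[0,0,0],"claw":0},{"dp":[-0.0099,0.0426,0],"turn":[0,0,0],"claw":0},{"dp":[-0.0119,0.0511,0],"turn":[0,0,0],"claw":0},{"dp":[-0.0139,0.0597,0],"turn":[0,0,0],"claw":0},{"dp":[-0.0159,0.0682,0],"turn":[0,0,0],"claw":0}]'
python3 -m pendant '[{"dp":[-0.0005,0.0019,0],"turn":[0,0,0],"claw":0},{"dp":[-0.0009,0.0039,0],"turn":[0,0,0],"claw":0},{"dp":[-0.0014,0.0058,0],"turn":[0,0,0],"claw":0},{"dp":[-0.0014,0.0058,0],"turn":[0,0,0],"claw":0}]'
python3 - <<'E'
from workcell import ctrl, imaging
import cv2
d=imaging.get_image('wrist'); cv2.imwrite('pics/wrist3.png',d['pixels'])
E
```

```text
t: 5.1
ee_pos: [552.6, 182.5, 56.0]
orientation: [1.955, 2.456, 0.002]
ft_force: [1.8, -5.2, 7.1]
width: 0.2
t: 5.5
ee_pos: [551.7, 186.9, 56.0]
orientation: [1.953, 2.456, 0.001]
ft_force: [3.7, -11.5, 7.1]
width: 0.6
```

View pics/wrist3.png

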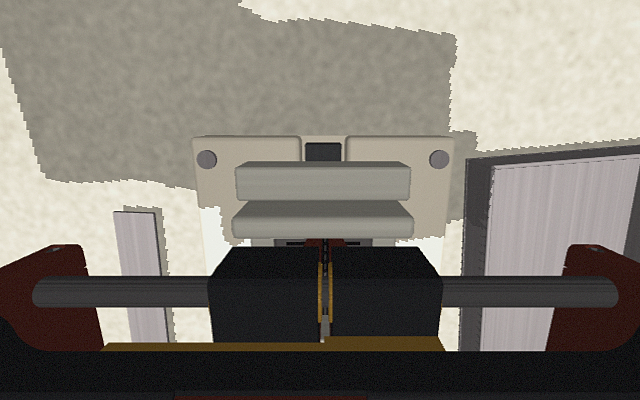

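The force rose to 12 N while the tip lagged the command, which suggests the end block. I'll press slightly more to confirm.

```bash
python3 -m pendant '[{"dp":[-0.0004,0.0016,0],"turn":[0,0,0],"claw":0},{"dp":[-0.0004,0.0016,0],"turn":[0,0,0],"claw":0},{"dp":[-0.0004,0.0016,0],"turn":[0,0,0],"claw":0}]'
python3 - <<'E'
from workcell import ctrl, imaging
import cv2
d=imaging.get_image('side'); a=d['pixels'][200:390,240:420]
cv2.imwrite('pics/si3.png',cv2.resize(a,None,fx=3.1,fy=3.1))
d=imaging.get_image('scene'); a=d['pixels'][130:270,290:510]
cv2.imwrite('pics/sc3.png',cv2.resize(a,None,fx=3.4,fy=3.4))
E
```

```text
t: 5.85
ee_pos: [551.7, 186.9, 56.0]
orientation: [1.953, 2.455, -0.001]
ft_force: [4.3, -21.3, 8.1]
width: 0.4
```

View pics/si3.png

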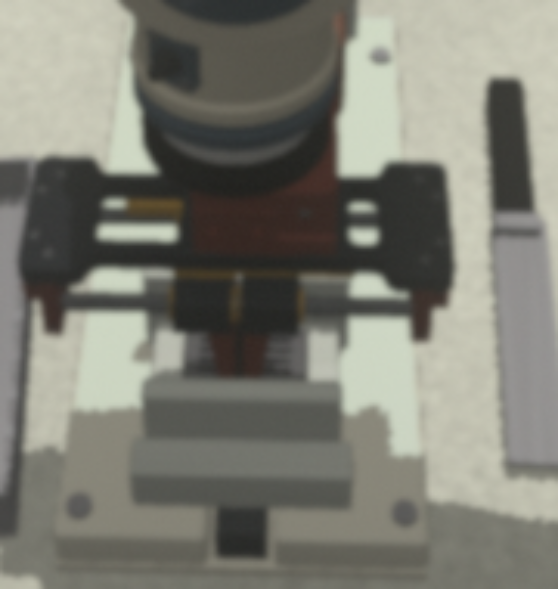

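View pics/sc3.png

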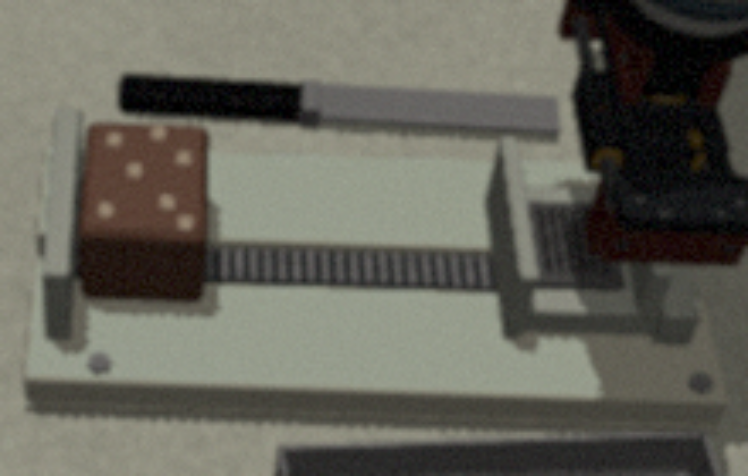

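It's a hard stop: no motion at 21 N, and both views show the thumb plate against the end block. I'll ease the push while still bearing on the plate, then lift straight up.

```bash
python3 -m pendant '[{"dp":[0.0005,-0.002,0],"turn":[0,0,0],"claw":0},{"dp":[0.0005,-0.002,0],"turn":[0,0,0],"claw":0},{"dp":[0.0005,-0.002,0.004],"turn":[0,0,0],"claw":0},{"dp":[0.0005,-0.002,0.008],"turn":[0,0,0],"claw":0},{"dp":[0.0005,-0.002,0.012],"turn":[0,0,0],"claw":0},{"dp":[0.0005,-0.002,0.016],"turn":[0,0,0],"claw":0}]'
python3 -m pendant '[{"dp":[0.0005,-0.002,0.01],"turn":[0,0,0],"claw":0},{"dp":[0.0005,-0.002,0.04],"turn":[0,0,0],"claw":0},{"dp":[0.0005,-0.002,0.08],"turn":[0,0,0],"claw":0},{"dp":[0.0005,-0.002,0.12],"turn":[0,0,0],"claw":0},{"dp":[0.0005,-0.04,0.15],"turn":[0,0,0],"claw":0},{"dp":[0.0005,-0.085,0.15],"turn":[0,0,0],"claw":0},{"dp":[0.0005,-0.13,0.15],"turn":[0,0,0],"claw":0},{"dp":[0.0005,-0.17,0.15],"turn":[0,0,0],"claw":0}]'
python3 -m pendant '[{"dp":[0,-0.04,0.02],"turn":[0,0,0],"claw":0},{"dp":[-0.02,-0.08,0.04],"turn":[0,0,0],"claw":0},{"dp":[-0.04,-0.12,0.04],"turn":[0,0,0],"claw":0},{"dp":[-0.06,-0.16,0.04],"turn":[0,0,0],"claw":0},{"dp":[-0.08,-0.2,0.04],"turn":[0,0,0],"claw":0},{"dp":[-0.08,-0.2,0.04],"turn":[0,0,0],"claw":0}]'
python3 - <<'E'
from workcell import ctrl, imaging
import cv2
d=imaging.get_image('side'); cv2.imwrite('pics/side4.png',d['pixels']);a=d['pixels'][180:390,240:440]
cv2.imwrite('pics/si4.png',cv2.resize(a,None,fx=2.8,fy=2.8,interpolation=cv2.INTER_CUBIC))
d=imaging.get_image('scene'); cv2.imwrite('pics/scene4.png',d['pixels']);a=d['pixels'][140:270,290:510]
cv2.imwrite('pics/sc4.png',cv2.resize(a,None,fx=3.6,fy=3.6,interpolation=cv2.INTER_CUBIC))
E
```

```text
t: 6.55
ee_pos: [550.3, 186.5, 70.7]
orientation: [1.955, 2.457, -0.002]
ft_force: [2.2, -7.3, -5.1]
width: 0.6
t: 7.35
ee_pos: [550.6, 16.3, 222.0]
orientation: [1.955, 2.457, 0.002]
ft_force: [1.4, 0.4, -0.4]
width: 0.7
t: 7.95
ee_pos: [468.6, -185.6, 261.5]
orientation: [1.962, 2.452, -0.001]
ft_force: [0.3, 1.4, 1.7]
width: 0.3
```

View pics/si4.png

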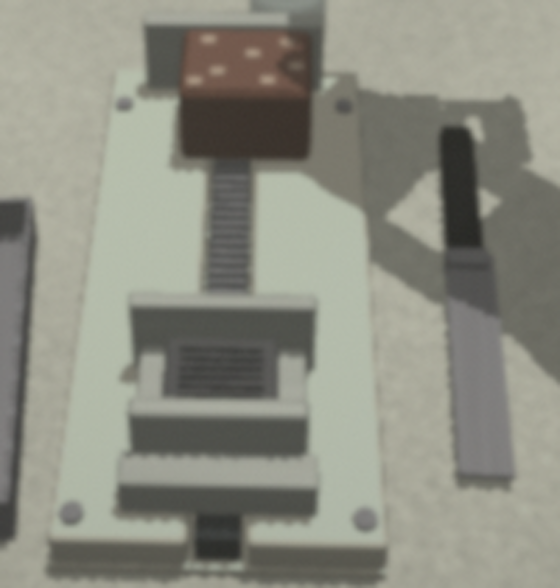

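View pics/sc4.png

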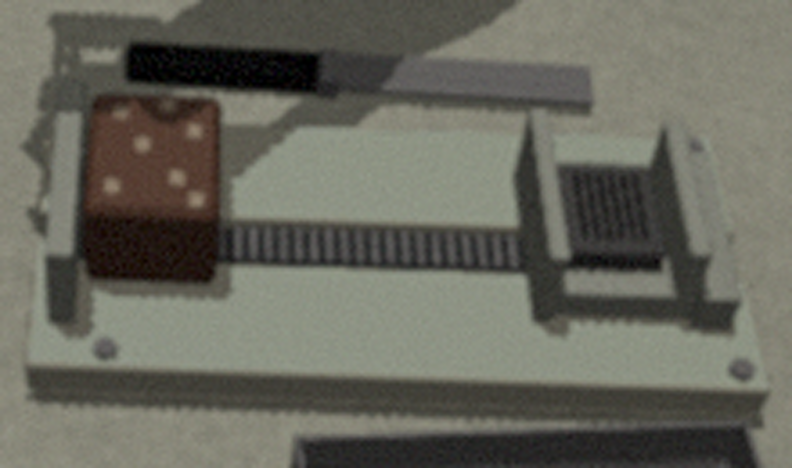

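View pics/scene4.png

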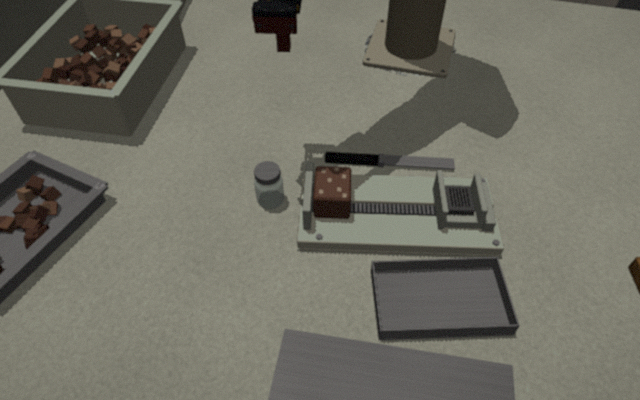

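The arm is clear, the cap is up (about crop (608,210)), and the knife, loaf, tray and jar are in place. One numeric check of the jaw position remains.

Run:
```python
from h import *
u=np.array([np.cos(1.8),np.sin(1.8),0]);v=np.array([-u[1],u[0],0]);O=np.array([571,101.5,0]);z=np.array([0,0,1])
for xj in(67,71,75):
  for n,k,s,o in(('scene',-.11,3.6,(290,140)),('side',-.117,2.8,(240,180))):
    f=lambda x,y,h:((proj(n,O+u*x+v*y+z*h,k)[0]-o)*s).round(0).tolist()
    print(xj,n,'thumb+x',f(xj+40,-45,85),f(xj+40,45,85),'clamp+x',f(xj-30,-50,85),f(xj-30,50,85))
```

```text
67 scene thumb+x [698.0, 251.0] [669.0, 116.0] clamp+x [557.0, 255.0] [535.0, 105.0]
67 side thumb+x [126.0, 403.0] [307.0, 407.0] clamp+x [127.0, 297.0] [315.0, 300.0]
71 scene thumb+x [706.0, 251.0] [676.0, 117.0] clamp+x [565.0, 255.0] [542.0, 105.0]
71 side thumb+x [125.0, 410.0] [307.0, 413.0] clamp+x [126.0, 303.0] [315.0, 306.0]
75 scene thumb+x [714.0, 251.0] [684.0, 117.0] clamp+x [574.0, 255.0] [550.0, 106.0]
75 side thumb+x [125.0, 417.0] [307.0, 420.0] clamp+x [126.0, 309.0] [315.0, 311.0]
```

```bash
sed -e 's/((516,248)/((709,252)/;s/((490,250),28/((686,254),28/;s/((480,118)/((664,125)/;s/((503,120)/((686,125)/;s/((373,250)/((568,258)/;s/((346,250)/((545,258)/;s/((367,105)/((548,112)/;s/((346,105)/((528,112)/;s/((145,270)/((130,414)/;s/((304,270)/((308,414)/;s/((145,183)/((129,306)/;s/((312,183)/((316,306)/' fit.py > fit2.py; python3 fit2.py | head -7
python3 -c "
from workcell import ctrl;o=ctrl.get_obs();print(o['t'],o['ee_pos'],abs(o['qvel']).max())"
```

```text
['scene'] [574.405  98.055   1.793  74.835] rms 0.96
['scene'] [ 5.73589e+02  1.02444e+02  1.79400e+00  7.30640e+01 -1.27000e-01
  0.00000e+00] rms 0.71
['side'] [570.569  98.252   1.801  73.971] rms 0.86
['side'] [ 5.69581e+02  1.02077e+02  1.80100e+00  7.16870e+01 -0.00000e+00
 -1.45000e-01] rms 0.6
['scene', 'side'] [571.614  98.306   1.799  74.309] rms 1.19
8.05 [ 470.36509423 -182.80514819  261.35633123] 0.04233608202704387
```

```bash
python3 -c "
from workcell import ctrl;print(ctrl.close_job())"
```

```text
the job is handed in; nothing more can be done
None
```

The clamp is open and the job is handed in. I pressed the release cap down about 10 mm with closed fingertips and pushed the jaw about 95 mm along the bar to a hard stop at the end block. I then eased off, lifted straight up so the cap could spring back, and moved the arm clear, finishing at about 8 s.

- **Stop:** pushing harder raised the force from 12 to 21 N with no further movement, and the pictures show the jaw against the end block.
- **Jaw position:** a refit of the final pictures puts the jaw middle at clamp x 72–75 mm, depending on camera and lens model. Fully open is 75 mm and the notch before it is 67 mm. The fits that allow for lens distortion read 2–3 mm short, which is about the measuring error.
- **Rest of the scene:** the cap looks up in the last pictures. The loaf, knife, tray and jar look unmoved.

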